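# Seat the cassette tray on the rocker's locating pin

## Task

Put the blue cassette tray on the grey deck of the white rocker, between the two rails, hole end pointing to the far end, and first set it down and let go with its hole just short of the black slot that the brass pin stands in. Then nudge it gently along the rails until the hole drops over the pin and the tray lies flat on the deck, without ramming it against the pin; draw back and leave everything else on the bench where it is.

Things in the scene. Friction and masses are not known exactly. Their poses are not given: they have to be found in the camera images.
- tray: Blue plastic tray, 0.15 to 0.31 kg: plate 140 (x) x 90 (y) x 8 (z) mm. Origin: centre of its underside; z up. Starts on the bench, +x (hole) end roughly away from the robot. Two white cassettes, 70 x 20 x 5 mm, are fixed on the plate at y = +-28 mm, tops 13 mm above the underside.
- tray_grip (a point): Where to grip the tray: middle of its grey upright fin, 36 mm above the underside, at x = -13 mm, y = 0 in the tray; axes as the tray's. The fin is 46 mm long along x, 12 mm thick in y (close the fingers along y); its top is 55 mm above the underside.
- tray_lip (a point): Where to push the tray towards its +x: middle of its upright near (-x) face, 10 mm above the underside, at x = -70 mm, y = 0. A blue lip 6 mm thick runs across the full width there, its top 18 mm above the underside. Axes as the tray's.
- tray_hole (a point): Centre of the tray's one oblong through hole, at underside level, at x = +20 mm, y = 0 in the tray (33 mm ahead of tray_grip). The hole is 13 mm along x, 22 mm along y. Axes as the tray's.
- rocker: White low laboratory rocker, 260 (x) x 190 (y) mm, fixed to the bench and switched off; it does not move. Origin: centre of its underside on the bench; x points roughly away from the robot, to its far end. Flat grey deck (250 x 180 mm) 60 mm above the bench.
- rails_mid (a point): Point on the deck midway between the two aluminium rails, at x = 0, y = 0 in the rocker, axes as the rocker's. The rails run from x = -100 to +100 mm, 96 mm apart inside (3 mm play each side of the tray), upright for 8 mm, then flaring outward to 23 mm above the deck. Both channel ends are open.
- slot_mid (a point): Middle of the black slot (42 mm along x, 12 mm wide), at deck level, x = +30 mm, y = 0 in the rocker; axes as the rocker's. In the slot a brass pin, 10 mm thick, bevelled to 7 mm at the top, stands 6 mm above the deck. It is clamped fast up to 16 mm either way from the slot's middle along x: this is not measured and differs every time.
- deck_near (a point): Point on the deck in front of the channel, x = -115 mm, y = 0 in the rocker. A tray laid with its hole 1 to 5 mm short of the slot rests with its near edge on the deck, its far part tilted up 3 degrees on the pin. Pushed to +x it slides with 1 to 8 N; when the hole reaches the pin the far end drops 6 mm, the tray lies flat with 1.5 mm play, and the pin stops it dead.
- cassette: Loose green test cassette, 70 x 20 x 5 mm, flat on the bench between rocker and tray; origin at the centre of its underside. To be left alone.
- wash_bottle: Brown wash bottle with a thin spout, 68 mm thick, 190 mm tall, at the right side; origin at the centre of its underside. To be left alone.
- reagent: Small bottle with a red cap, 32 mm thick, 60 mm tall, beyond the work area; origin at the centre of its underside. To be left alone.
- tube_rack: Green block with twelve capped tubes, 70 x 200 mm, 93 mm tall, at the left side; origin at the centre of its underside. To be left alone.
Things that resemble listed ones, but are neither listed nor needed, are in the scene too. Several things look just like the tray: the one meant starts nearest to the robot's base.

How it is judged (in metres and radians):
On the way:
1. the tray has been set down between the rails and let go, its hole still short of the slot: hole centre more than 18 mm and less than 55 mm to the near side of the slot's middle (x of tray_hole in the frame of slot_mid between -0.055 and -0.018 m and y of tray_hole in the frame of slot_mid between -0.008 and 0.008 m and z of tray_hole in the frame of slot_mid below 0.0085 m and z of tray in the frame of slot_mid below 0.007 m and contact force between the fingers and tray below 0.1 N and linear speed of tray below 0.01 m/s), for 0.2 s.
At the end, for the whole second after the job is handed in: The tray lies flat with its hole over the pin: hole centre under 1.8 mm above deck level, within 19 mm of the slot's middle along x and 8 mm across; hole end to the far end; tilt under 0.02 rad; x axis within 0.12 rad of the rocker's; at rest and let go (x of tray_hole in the frame of slot_mid between -0.019 and 0.019 m and x of tray in the frame of slot_mid below 0 m and y of tray_hole in the frame of slot_mid between -0.008 and 0.008 m and z of tray_hole in the frame of slot_mid between -0.003 and 0.0018 m and angle between tray's own z axis and vertical below 0.02 rad and angle between the x axis of tray and the x axis of rocker, either way round below 0.12 rad and linear speed of tray below 0.01 m/s and angular speed of tray below 0.1 rad/s); the robot touches nothing.
It fails at once if the tray presses on the rocker or its pin with more than 20 N (contact force between tray and rocker above 20 N).
It fails at once if a bystander is moved more than 20 mm or tipped over (distance of any of cassette, wash_bottle, reagent, tube_rack from where it was at the start of the episode above 0.02 m or angle between any of cassette, wash_bottle, reagent, tube_rack's own z axis and vertical above 0.5 rad).
It also fails if it takes over 54 s, if anything falls off the work surface, if the arm or the gripper's body presses on something with over 40 N, if the wrist force passes 120 N, or if a joint passes its speed limit or range.

## Robot

A 7-joint arm with a two-finger parallel gripper is mounted at the origin on the work surface. World frame = base frame: x ahead of the robot, y to its left, z up, the work surface at z = 0. Lengths are in m, angles in degrees, forces in N, time in s.
With the tool pointing down it reaches from about 0.4 to 0.85 m from the base axis. Payload 4.5 kg.
Tool frame: the origin (TCP) lies between the finger pads; the fingertips stand 25 mm ahead of it and the grasp point (between the pads) lies 6 mm ahead of it; z points along the fingers, y is the line along which they close (so a half turn about z gives the same grasp; the last joint's range is limited). The gripper opens to 85 mm and grips with 20 to 120 N. Pads are 22 mm wide; open, the fingers measure 114 mm over their backs; the gripper's body (76 mm by 85 mm) begins 54 mm behind the grasp point. The pads swing forward as they close: fully open they stand 13 mm farther back than shut.
Start: joints at [70.405, 39.483, -11.15, 89.685, 9.013, 51.709, -12.324], TCP at [0.229, -0.581, 0.256] pointing down, gripper open.
Joint ranges: [-172.22, 172.22], [-26.19, 119.32], [-84.43, 86.54], [7.71, 146.69], [-57.33, 237.33], [2.42, 119.75], [-152.13, 152.13]. Speed limits (degrees/s): [147.25, 147.25, 180, 180, 180, 180, 180].

## Interface

Orientations are given as a 3x3 rotation matrix whose columns are the frame's x, y, z axes.
In Python, from bench import r gives the robot as it stands. The module is installed in compiled form; this text tells all that it offers.
- The arm moves only by the tool arm_command, never from a script. Its argument "rows" is a list of rows, each a list of 3 entries, a list of its own where there are three numbers: the shift along the tool's x, y, z in cm, then the turn, a rotation vector about the tool's x, y, z in degrees, then the opening in per cent of the stroke, from 0 (shut) to 100 (fully open). A call has exactly 8 rows; each row is the pose to reach, as a shift and turn from the pose commanded when the call began, along the tool's axes at that moment; what a row does not reach only later rows make up. A row lasts 1/8 s, in which the tool goes at most 62.5 mm and 10.7 degrees, less where a joint would pass 70% of its speed; a pose out of reach is approached as far as the arm can. A call with a gripper value outside its range is refused whole. The fingers move at their own pace and stop on an object; the grip force is fixed at half the most. Time passes only in rows, so rows that repeat a pose let the fingers close, or fill a call up. It gives the time, the measured TCP pose, the force, the opening and the grip force at its end, in the units of the state.
- r.state(): the state, without advancing time (a new reading comes with each control period).
- r.snapshot(name): name is "scene" or "side" or "wrist"; returns (picture, depth): 420x560x3 uint8, blue, green, red; 420x560 float32, m along the optical axis (not along the pixel's ray), 0 where there is no reading.
- r.get_calibration(name): a dict with "fovy" (degrees; the focal length in pixels is half the picture's height over the tangent of half this angle, whatever the lens; pixels are square), "cx", "cy" (the principal point, pixels), "world_to_cam" (4x4, takes a point from world to camera coordinates). Camera axes: x right, y down, z forward; pixel columns grow to the right and rows downward; lengths in m; the calibration is good to about 2 mm. A picture is of the moment at which its call begins: read the wrist's pose just before it. get_calibration takes no time and is no camera call; for the wrist camera it gives the pose at the moment of the call.
- r.hand_in(): hands the job in; it is judged then, once.
Trained networks look in the newest picture that a camera, given by its name, has taken for a name from the list of things; names that differ only in an ending like _2 or _b are one class to them, and where a whole thing is asked for, a point or a joint stands for the part that bears it (a point fixed in the world has none). Each returns a list of dicts, best first, with "p" (0 to 1); they miss things now and then, are a little off and sometimes report something else, mostly with a low value. They report only what shows in the picture. A call takes as long as a camera call. They do not tell look-alikes from the thing itself.
- r.spot_in(camera, target): "box" ([left, top, right, bottom] in pixels, round what is visible of it).
- r.place_of(camera, target): "position" ([column, row] in pixels: a listed point, or the origin of a listed thing).
The state is a dict: "t": time; "joint_positions": joint angles; "qvel": joint speeds; "joint_efforts": joint torques, N m; "tcp_pos": TCP position; "tool_rot": TCP orientation; "ft_force": force on the tool from outside, world axes, zero at the start; "wrist_torque": the same for the moment, N m; "opening": finger opening in m; "grasp_force": force on a finger pad.
Only numpy, scipy, OpenCV 4.12 (cv2) and the standard library are available. Lean on these libraries where they do the work, as an engineer would, in place of code of your own. Each camera call takes 0.05 s, during which the arm holds its last target. There are 200 camera calls.

## Working session

There is one attempt and no reset: what is moved stays moved. The work goes in short steps, Python scripts to look and compute and a tool call to move; the robot and the scene stay as the last step left them, time stands still between calls to the robot, and variables do not carry over. Pictures are saved under pics/ and viewed, at most 10 in all, crops included, and the job is handed in when it is done.

Besides the shell and the picture viewer there is one more tool, called after "Emit:" in YAML: its name, and indented under it one key for each argument. arm_command: Moves the arm, as the interface text tells. Its arguments: {"type":"object","properties":{"rows":{"type":"array"}},"required":["rows"]}

```bash
mkdir -p pics
cat > h.py <<'E'
import numpy as np, cv2
from bench import r
def cal(n):
    c=r.get_calibration(n); f=210/np.tan(np.radians(c["fovy"])/2); return f,c["cx"],c["cy"],np.array(c["world_to_cam"])
def ray(n,uv):
    f,cx,cy,T=cal(n); R=T[:3,:3]; o=-R.T@T[:3,3]
    return o, R.T@np.array([(uv[0]-cx)/f,(uv[1]-cy)/f,1])
def onz(n,uv,z):
    o,d=ray(n,uv); return o+d*(z-o[2])/d[2]
def dep(n,uv,D):
    o,d=ray(n,uv); return o+d*D[int(round(uv[1])),int(round(uv[0]))]
def proj(n,p):
    f,cx,cy,T=cal(n); q=T[:3,:3]@np.array(p)+T[:3,3]; return np.array([f*q[0]/q[2]+cx,f*q[1]/q[2]+cy])
def cloud(n,D):
    f,cx,cy,T=cal(n); v,u=np.mgrid[:420,:560]; P=np.stack([(u-cx)/f*D,(v-cy)/f*D,D],-1)
    return (P-T[:3,3])@T[:3,:3]
E
python3 - <<'E'
from h import *
np.set_printoptions(precision=4,suppress=True)
ims=[]
H={"tray":0,"tray_grip":.036,"tray_lip":.01,"tray_hole":0,"rocker":0,"rails_mid":.06,"slot_mid":.06,"deck_near":.06,"cassette":0,"wash_bottle":0,"tube_rack":0}
for n in ("scene","side"):
    im,D=r.snapshot(n); np.save(n+"D.npy",D); np.save(n+".npy",im); cv2.imwrite(f"pics/{n}0.png",im)
    for k,z in H.items():
        for d in r.place_of(n,k)[:4]: print(n,k,round(d["p"],2),np.round(d["position"],1),onz(n,d["position"],z))
s=r.state();print(s["t"],s["tcp_pos"],s["tool_rot"])
E
```

```text
scene tray 0.8 [222.7 234.1] [ 0.5358 -0.208   0.    ]
scene tray 0.79 [ 87.3 259.4] [ 0.4172 -0.5614  0.    ]
scene tray 0.65 [292.1 258.1] [ 0.7402 -0.1064  0.    ]
scene tray_grip 0.82 [287.9 247.7] [ 0.7319 -0.1153  0.036 ]
scene tray_grip 0.76 [ 91.4 248.5] [ 0.426  -0.5437  0.036 ]
scene tray_grip 0.56 [222.5 217.5] [ 0.5073 -0.1894  0.036 ]
scene tray_grip 0.52 [225.8 232.5] [ 0.5761 -0.2176  0.036 ]
scene tray_lip 0.72 [218.5 217.9] [ 0.4693 -0.1843  0.01  ]
scene tray_lip 0.58 [103.5 267.8] [ 0.4892 -0.5369  0.01  ]
scene tray_hole 0.93 [ 84.4 256.8] [ 0.4016 -0.565   0.    ]
scene tray_hole 0.79 [226.3 235.2] [ 0.5465 -0.202   0.    ]
scene tray_hole 0.56 [298.  253.9] [ 0.736  -0.0824  0.    ]
scene rocker 0.79 [326.6 200.9] [0.5822 0.1603 0.    ]
scene rocker 0.45 [377.8 168.4] [0.5283 0.4669 0.    ]
scene rails_mid 0.64 [334.8 184.7] [0.5916 0.1817 0.06  ]
scene slot_mid 0.83 [336.9 190.5] [0.6219 0.163  0.06  ]
scene deck_near 0.63 [307.2 173.8] [0.4839 0.1541 0.06  ]
scene cassette 0.52 [275.7 205.7] [0.5061 0.0062 0.    ]
scene cassette 0.39 [223.1 232.2] [ 0.5285 -0.
[... 880 characters left out ...]
  0.01  ]
side tray_hole 0.81 [247.7 211.1] [ 0.7215 -0.0618  0.    ]
side tray_hole 0.65 [323.9 201.4] [ 0.5488 -0.213   0.    ]
side tray_hole 0.56 [207.5 224.4] [0.7882 0.0433 0.    ]
side rocker 0.82 [242.1 279.5] [ 0.5883  0.1637 -0.    ]
side rails_mid 0.83 [237.2 261.4] [0.5986 0.1632 0.06  ]
side slot_mid 0.72 [225.1 258.8] [0.6291 0.1709 0.06  ]
side deck_near 0.66 [280.5 280.2] [0.4772 0.1618 0.06  ]
side cassette 0.57 [295.8 248.6] [0.5249 0.0017 0.    ]
side wash_bottle 0.85 [334.6 154.5] [ 0.6292 -0.454   0.    ]
side tube_rack 0.79 [184.1 385.2] [0.5315 0.4592 0.    ]
1.2 [ 0.2294 -0.5814  0.2563] [[ 0.9302  0.367  -0.    ]
 [ 0.367  -0.9302 -0.0001]
 [-0.      0.0001 -1.    ]]
```

View pics/scene0.png

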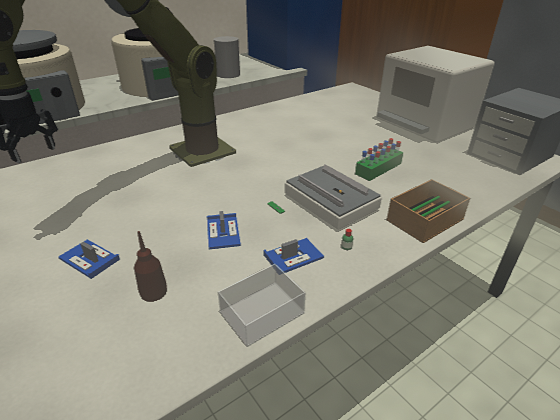

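View pics/side0.png

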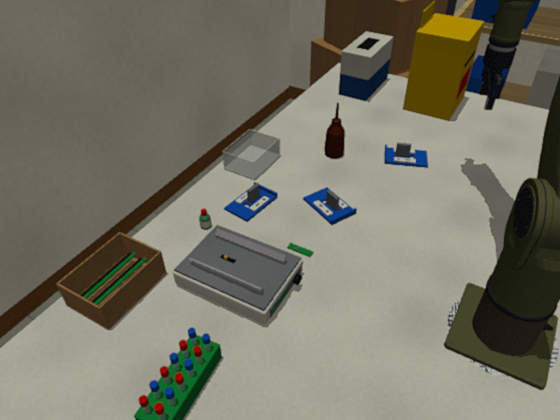

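The scene shows three blue trays; the target is the one at (222,230) in the scene and (330,205) in the side picture, about 0.57 m from the base, yaw about -19°. The rocker is at (332,195) in the scene, with the green cassette at (276,207) between them. I'll move above the tray.

Emit:
arm_command:
  rows:
    - [[5.1,-3.1,0],[0,0,5],100]
    - [[10.3,-6.3,0],[0,0,10],100]
    - [[15.4,-9.4,0],[0,0,15],100]
    - [[20.5,-12.6,0],[0,0,20],100]
    - [[25.6,-15.8,0],[0,0,25],100]
    - [[30.8,-18.9,0],[0,0,30],100]
    - [[36,-22,0],[0,0,35],100]
    - [[41,-25.2,0],[0,0,40],100]

```text
t: 2.2
tcp_pos: [0.5197, -0.1948, 0.2565]
tool_rot: [[0.948, -0.319, 0.001], [-0.319, -0.948, -0.0], [0.001, 0.0, -1.0]]
ft_force: [1.5, -1.1, 0.1]
opening: 0.0852
grasp_force: 0.0
```

Run:
```python
from h import *
np.set_printoptions(precision=4,suppress=True)
s=r.state();print(s["t"],s["tcp_pos"],s["tool_rot"])
im,D=r.snapshot("wrist"); cv2.imwrite("pics/w1.png",im); np.save("w1D.npy",D)
H={"tray":0,"tray_grip":.036,"tray_lip":.01,"tray_hole":0,"cassette":0}
for k,z in H.items():
    for d in r.place_of("wrist",k)[:3]: print(k,round(d["p"],2),np.round(d["position"],1),onz("wrist",d["position"],z))
# fin top and plate from depth
P=cloud("wrist",D); 
B,G,R=[im[...,i].astype(int) for i in range(3)]
near=(np.hypot(P[...,0]-.525,P[...,1]+.197)<.1)&(D>0)
fin=near&(P[...,2]>.048)&(P[...,2]<.062)
def rect(m):
    q=P[m][:,:2]; c,sz,a=cv2.minAreaRect((q*1000).astype(np.float32)); print(len(q),np.round(c,1),np.round(sz,1),round(a,1),"zmed",np.median(P[m][:,2]), "mean",q.mean(0))
rect(fin); bl=near&(B>R+40)&(B>G+30)&(P[...,2]<.02); rect(bl)
# rocker from stored scene/side clouds
for n in("scene","side"):
    D=np.load(n+"D.npy");P=cloud(n,D); m=(np.hypot(P[...,0]-.587,P[...,1]-.163)<.2)&(abs(P[...,2]-.06)<.006)&(D>0); print(n);rect(m)
```

```text
2.2 [ 0.5197 -0.1948  0.2565] [[ 0.9477 -0.3192  0.0009]
 [-0.3192 -0.9477 -0.0004]
 [ 0.001   0.     -1.    ]]
tray 0.69 [282.1 157.4] [ 0.5347 -0.193   0.    ]
tray_grip 0.74 [282.6 179.3] [ 0.5183 -0.1943  0.036 ]
tray_grip 0.34 [275.9 227.1] [ 0.4751 -0.1736  0.036 ]
tray_hole 0.69 [282.4 138.4] [ 0.5455 -0.2104  0.    ]
cassette 0.74 [107. 229.] [ 0.5137 -0.0031  0.    ]
cassette 0.61 [280.1 179.6] [ 0.5059 -0.1962  0.    ]
696 [ 514.3 -200.3] [12.  45.9] 64.3 zmed 0.05478404524774817 mean [ 0.5154 -0.2007]
8766 [ 522.4 -203.9] [ 90.5 147.4] 64.2 zmed 0.00801733366339456 mean [ 0.5336 -0.2089]
scene
1918 [621.5 161.9] [307.3 188.5] 1.9 zmed 0.060197095082742666 mean [0.6143 0.1479]
side
4965 [618.5 166.2] [304.6 188.1] 1.6 zmed 0.05961241234800206 mean [0.5857 0.1766]
```

View pics/w1.png

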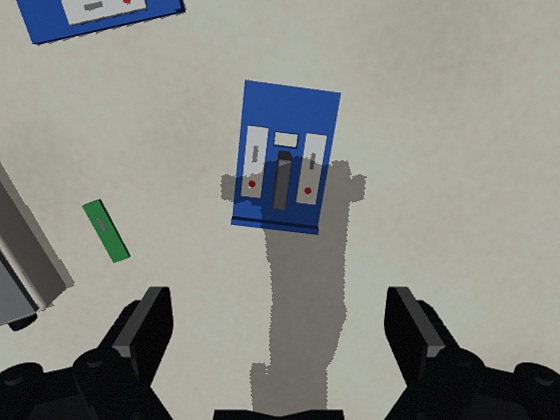

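The wrist view shows the target at (284,158) with its fin at (283,180) and hole at (286,139). The fin top from depth measures 12 x 46 mm at z 0.055, matching the listed sizes, at yaw -25.7°. I'll descend.

Emit:
arm_command:
  rows:
    - [[-0.3,0.7,3],[0,0,7.1],100]
    - [[-0.3,0.7,7],[0,0,7.1],100]
    - [[-0.3,0.7,11],[0,0,7.1],100]
    - [[-0.3,0.7,15],[0,0,7.1],100]
    - [[-0.3,0.7,18],[0,0,7.1],100]
    - [[-0.3,0.7,20],[0,0,7.1],100]
    - [[-0.3,0.7,21],[0,0,7.1],100]
    - [[-0.3,0.7,21],[0,0,7.1],100]

```text
t: 3.5
tcp_pos: [0.5126, -0.2033, 0.0461]
tool_rot: [[0.901, -0.433, -0.001], [-0.433, -0.901, -0.0], [-0.001, 0.001, -1.0]]
ft_force: [0.1, 0.3, 0.9]
opening: 0.0851
grasp_force: 0.0
```

Emit:
arm_command:
  rows:
    - [[0,0,0],[0,0,0],60]
    - [[0,0,0],[0,0,0],30]
    - [[0,0,0],[0,0,0],0]
    - [[0,0,0],[0,0,0],0]
    - [[0,0,0],[0,0,0],0]
    - [[0,0,0],[0,0,0],0]
    - [[0,0,0],[0,0,0],0]
    - [[0,0,0],[0,0,0],0]

```text
t: 4.5
tcp_pos: [0.5142, -0.2013, 0.0469]
tool_rot: [[0.903, -0.431, 0.002], [-0.431, -0.903, 0.001], [0.001, -0.001, -1.0]]
ft_force: [0.8, 3.2, 5.6]
opening: 0.0112
grasp_force: 59.6
```

Emit:
arm_command:
  rows:
    - [[0,0,-0.5],[0,0,0],0]
    - [[0,0,-2],[0,0,0],0]
    - [[0,0,-5],[0,0,0],0]
    - [[0,0,-8],[0,0,0],0]
    - [[0,0,-11],[0,0,0],0]
    - [[0,0,-14],[0,0,0],0]
    - [[0,0,-15],[0,0,0],0]
    - [[0,0,-15],[0,0,0],0]

```text
t: 5.5
tcp_pos: [0.5132, -0.2023, 0.1967]
tool_rot: [[0.902, -0.432, 0.001], [-0.432, -0.902, -0.0], [0.001, 0.0, -1.0]]
ft_force: [0.1, 0.3, -3.0]
opening: 0.0114
grasp_force: 58.6
```

Run:
```python
from h import *
np.set_printoptions(precision=4,suppress=True)
s=r.state();print(s["t"],s["tcp_pos"],s["opening"],s["ft_force"])
im2,D2=r.snapshot("wrist"); cv2.imwrite("pics/w2.png",im2); 
for n in("scene","side"):
    im=np.load(n+".npy");D=np.load(n+"D.npy");P=cloud(n,D)
    reg=(np.hypot(P[...,0]-.585,P[...,1]-.163)<.165)&(D>0)
    def rect(m,t):
        q=P[m][:,:2]; c,sz,a=cv2.minAreaRect((q*1000).astype(np.float32)); print(n,t,len(q),np.round(c,1),np.round(sz,1),round(a,1))
    deck=reg&(abs(P[...,2]-.06)<.004)
    lab,cc,st,_=cv2.connectedComponentsWithStats(deck.astype(np.uint8)); 
    k=1+np.argmax(st[1:,4]); rect(cc==k,"deck big")
    rect(reg&(P[...,2]>.053),"deck+rails")
    top=reg&(P[...,2]>.072)&(P[...,2]<.086)
    N,cc,st,_=cv2.connectedComponentsWithStats(top.astype(np.uint8))
    for k in range(1,N):
        if st[k,4]>25:
            rect(cc==k,"rail"); q=P[cc==k]; m=q.mean(0); v=np.linalg.svd(q[:,:2]-m[:2],full_matrices=False)[2][0]; print("  mean",m,"yaw",np.degrees(np.arctan(v[1]/v[0])),"zmax",q[:,2].max())
    # brass pin / slot
    I=im.astype(int); dark=reg&(I.sum(-1)<110)&(np.hypot(P[...,0]-.62,P[...,1]-.165)<.06); br=reg&(I[...,2]-I[...,0]>50)&(np.hypot(P[...,0]-.62,P[...,1]-.165)<.06)
    for t,m in(("dark",dark),("brass",br)):
        if m.sum()>2: print(n,t,m.sum(),P[m].mean(0),P[m].min(0),P[m].max(0))
    b=np.hstack([cv2.resize(im[p[1]-75:p[1]+75,p[0]-100:p[0]+100],(800,600),interpolation=cv2.INTER_CUBIC) for p in [proj(n,[.59,.163,.06]).astype(int)]])
    cv2.imwrite(f"pics/{n}_crop.png",b); print(proj(n,[.59,.163,.06]).astype(int))
```

```text
5.5 [ 0.5132 -0.2023  0.1967] 0.011402463046070354 [ 0.1492  0.2735 -2.9735]
scene deck big 1759 [595.4 160.9] [256.9 183.6] 2.8
scene deck+rails 2526 [597.4 161. ] [259.  188.6] 1.9
scene rail 217 [595.6 216.3] [198.9  14.4] 1.6
  mean [0.6014 0.217  0.078 ] yaw 1.604777959328396 zmax 0.08542499744605955
scene rail 122 [597.4 104.6] [203.5   9.3] 1.9
  mean [0.6068 0.1053 0.0799] yaw 1.7840871198884751 zmax 0.08540801371172327
scene brass 7 [0.6326 0.1659 0.0636] [0.626  0.1607 0.0588] [0.6365 0.177  0.0662]
[330 186]
side deck big 4706 [594.7 165.1] [252.5 187.2] 1.6
side deck+rails 5968 [592.8 165.5] [256.3 188.1] 1.6
side rail 404 [595.5 110.9] [201.   16.7] 2.4
  mean [0.5915 0.1101 0.0779] yaw 1.6645761843592701 zmax 0.08595698997817453
side rail 160 [592.4 222.7] [200.8   7.3] 2.2
  mean [0.5893 0.2227 0.0809] yaw 1.702095577856159 zmax 0.08597519044137071
side dark 31 [0.621  0.1674 0.0602] [0.6047 0.1621 0.0573] [0.6444 0.1727 0.0627]
side brass 13 [0.6308 0.1669 0.0632] [0.6256 0.1632 0.059 ] [0.6349 0.1707 0.0679]
[240 262]
```

View pics/scene_crop.png

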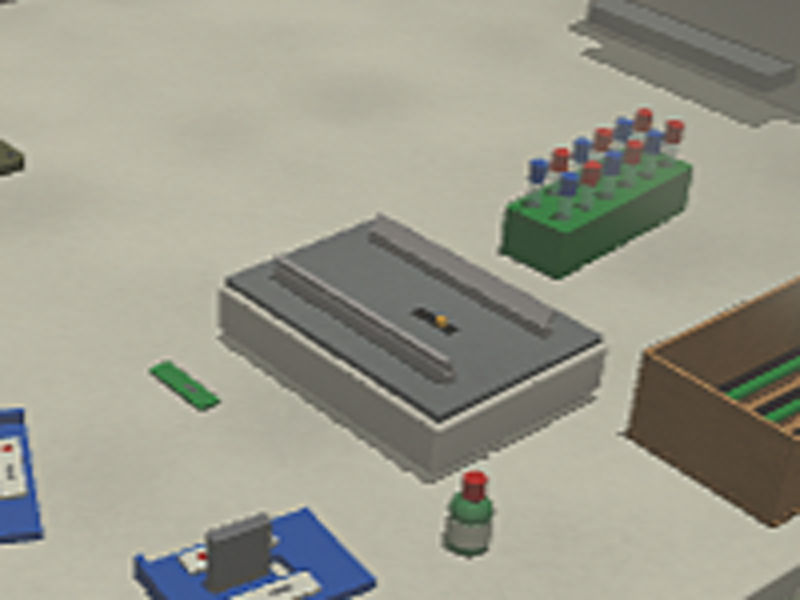

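View pics/w2.png

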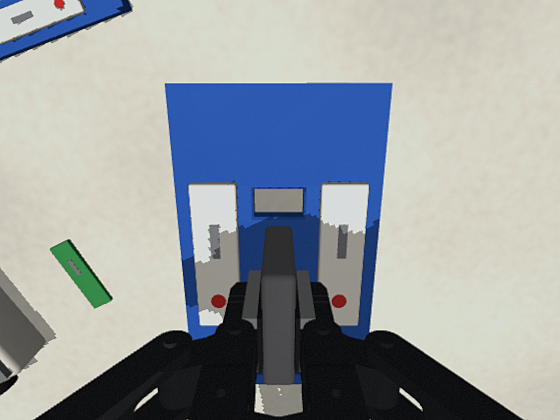

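The scene crop shows the brass pin at about (440,320), in the far half of the black slot, with the rails parallel at yaw about 1.7°. The wrist view shows the tray gripped square, with its hole at (278,201). I'll move it to a hover on the near side of the rocker.

Emit:
arm_command:
  rows:
    - [[-1.2,-2,0],[0,0,-2],0]
    - [[-4,-6.3,0],[0,0,-5.5],0]
    - [[-7,-11,0],[0,0,-10],0]
    - [[-10,-15.8,0],[0,0,-14],0]
    - [[-13,-20.5,0],[0,0,-18],0]
    - [[-16,-25.3,0],[0,0,-22.5],0]
    - [[-18.5,-29.2,0],[0,0,-26],0]
    - [[-19.6,-31,0],[0,0,-27.3],0]

```text
t: 6.55
tcp_pos: [0.4678, 0.1668, 0.1952]
tool_rot: [[0.999, 0.039, -0.003], [0.039, -0.999, 0.001], [-0.003, -0.002, -1.0]]
ft_force: [0.3, -1.1, -1.6]
opening: 0.0113
grasp_force: 58.8
```

Run:
```python
from h import *
np.set_printoptions(precision=4,suppress=True)
s=r.state();print(s["t"],s["tcp_pos"],s["tool_rot"])
im,D=r.snapshot("wrist"); cv2.imwrite("pics/w3.png",im); P=cloud("wrist",D); np.save("w3P.npy",P)
I=im.astype(int); ok=D>0
def rect(m,t):
    if m.sum()<5: return print(t,m.sum())
    q=P[m]; c,sz,a=cv2.minAreaRect((q[:,:2]*1000).astype(np.float32)); print(t,len(q),np.round(c,1),np.round(sz,1),round(a,1),q.min(0),q.max(0))
reg=(P[...,0]>.56)&(P[...,0]<.75)&ok
sl=reg&(abs(P[...,1]-.164)<.03)&(P[...,2]<.075)
rect(sl&(I.sum(-1)<110),"dark"); rect(sl&(I[...,2]-I[...,0]>40),"brass")
rail=reg&(P[...,2]>.075)&(P[...,2]<.087)
rect(rail&(P[...,1]>.164),"railL"); rect(rail&(P[...,1]<.164),"railR")
for x in (.6,.62,.64,.66):
    m=reg&(abs(P[...,0]-x)<.004)&(abs(P[...,2]-.0625)<.0015+.0)
    b=reg&(abs(P[...,0]-x)<.004)&(P[...,2]>.064)&(P[...,2]<.068)
    L=P[b&(P[...,1]>.19)];R=P[b&(P[...,1]<.13)]; 
    T=reg&(abs(P[...,0]-x)<.004)&(P[...,2]>.079)
    print(x,"inner",L[:,1].min() if len(L) else 0,R[:,1].max() if len(R) else 0,"top max/min y",P[T][:,1].max() if T.any() else 0,P[T][:,1].min() if T.any() else 0)
for k,z in(("slot_mid",.06),("rails_mid",.06)):
    for d in r.place_of("wrist",k)[:2]: print(k,round(d["p"],2),d["position"],onz("wrist",d["position"],z))
fin=ok&(abs(P[...,2]-(s["tcp_pos"][2]+.009))<.006)&(np.hypot(*(P[...,:2]-s["tcp_pos"][:2]).transpose(2,0,1))<.03); rect(fin,"fin")
bl=ok&(I[...,0]>I[...,2]+40)&(I[...,0]>I[...,1]+30)&(np.hypot(*(P[...,:2]-s["tcp_pos"][:2]).transpose(2,0,1))<.14)&(P[...,2]>.12);rect(bl,"plate");print(np.median(P[bl][:,2]))
q=P[bl]; print(np.linalg.lstsq(np.c_[q[:,:2],np.ones(len(q))],q[:,2],rcond=None)[0])
```

```text
6.55 [0.4678 0.1668 0.1952] [[ 0.9992  0.0388 -0.0029]
 [ 0.0388 -0.9992  0.0015]
 [-0.0028 -0.0016 -1.    ]]
dark 0
brass 0
railL 1106 [575.9 222.7] [32.1  9.9] 1.7 [0.56   0.2175 0.075 ] [0.5921 0.2279 0.0853]
railR 1272 [578.4 111.6] [36.2 10.4] 1.2 [0.5603 0.1061 0.075 ] [0.5964 0.117  0.0852]
0.6 inner 0 0.11997465180178463 top max/min y 0 0
0.62 inner 0 0 top max/min y 0 0
0.64 inner 0 0 top max/min y 0 0
0.66 inner 0 0 top max/min y 0 0
rails_mid 0.57 [290.0, 1.9] [0.5971 0.1616 0.06  ]
fin 5465 [468.7 169.6] [37.6 40.1] 50.4 [0.4452 0.1487 0.1982] [0.4919 0.1909 0.2102]
plate 30853 [480.8 170.3] [140.   90.6] 2.3 [0.4106 0.1237 0.1498] [0.5525 0.2181 0.2203]
0.15643349423654604
[-0.0127  0.0026  0.1627]
```

View pics/w3.png

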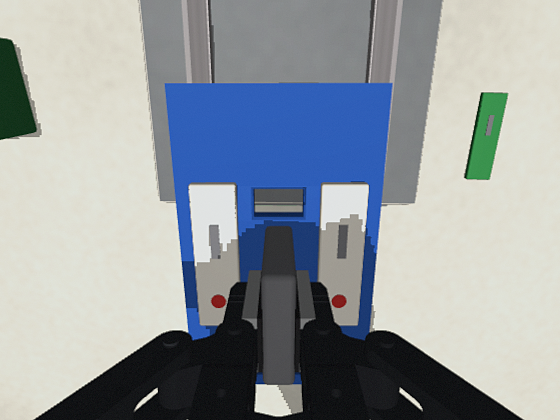

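The wrist view shows the rail inner edges at columns ~211 and ~370 above the tray's far edge, with the tray over the channel. I'll move ahead to above the target and settle before re-measuring.

Emit:
arm_command:
  rows:
    - [[2,0,0.5],[0,0,0],0]
    - [[4,0,1],[0,0,0],0]
    - [[6,0,2],[0,0,0],0]
    - [[8,0,3],[0,0,0],0]
    - [[9.2,0,3],[0,0,0],0]
    - [[9.2,0,3],[0,0,0],0]
    - [[9.2,0,3],[0,0,0],0]
    - [[9.2,0,3],[0,0,0],0]

```text
t: 7.7
tcp_pos: [0.5614, 0.1649, 0.1666]
tool_rot: [[1.0, 0.031, -0.001], [0.031, -1.0, -0.0], [-0.001, 0.0, -1.0]]
ft_force: [0.1, -0.6, -3.4]
opening: 0.0113
grasp_force: 58.8
```

```bash
cat > m.py <<'E'
from h import *
np.set_printoptions(precision=4,suppress=True)
s=r.state();print(s["t"],s["tcp_pos"],s["tool_rot"],s["ft_force"])
im,D=r.snapshot("wrist"); cv2.imwrite("pics/w4.png",im); P=cloud("wrist",D)
I=im.astype(int); ok=D>0
def rect(m,t):
    if m.sum()<5: return print(t,m.sum())
    q=P[m]; c,sz,a=cv2.minAreaRect((q[:,:2]*1000).astype(np.float32)); print(t,len(q),np.round(c,1),np.round(sz,1),round(a,1))
reg=(P[...,0]>.56)&(P[...,0]<.75)&ok
rail=reg&(P[...,2]>.075)&(P[...,2]<.087)&(abs(P[...,1]-.164)<.075)
rect(rail&(P[...,1]>.164),"railL"); rect(rail&(P[...,1]<.164),"railR")
bl=ok&(I[...,0]>I[...,2]+40)&(I[...,0]>I[...,1]+30)&(np.hypot(*(P[...,:2]-s["tcp_pos"][:2]).transpose(2,0,1))<.14)&(P[...,2]<s["tcp_pos"][2]-.02)&(P[...,2]>.06);rect(bl,"plate");print(np.median(P[bl][:,2]))
q=P[bl];q=q[abs(q[:,2]-np.median(q[:,2]))<.006]; print(np.linalg.lstsq(np.c_[q[:,:2],np.ones(len(q))],q[:,2],rcond=None)[0])
sl=reg&(abs(P[...,1]-.164)<.03)&(P[...,2]<.075)
rect(sl&(I.sum(-1)<110),"dark"); rect(sl&(I[...,2]-I[...,0]>40),"brass")
deck=ok&(abs(P[...,2]-.06)<.003)&(abs(P[...,1]-.164)<.1); rect(deck,"deck")
q=P[deck]; print("deck x range",q[:,0].min(),q[:,0].max(),"y",q[:,1].min(),q[:,1].max())
E
python3 m.py
```

```text
7.7 [0.5614 0.1649 0.1666] [[ 0.9995  0.0306 -0.0006]
 [ 0.0306 -0.9995 -0.0001]
 [-0.0006  0.0001 -1.    ]] [ 0.1342 -0.5839 -3.3835]
railL 1921 [621.1 221.3] [121.1  10.1] 1.8
railR 2699 [622.5 109.8] [124.6  10.4] 2.1
plate 30992 [561.  166.7] [119.4 170.4] 89.7
0.127812307627016
[-0.    -0.001  0.128]
dark 28 [645.8 166.5] [ 1.6 10.7] 1.7
brass 0
deck 41247 [578.8 164.4] [214.9 181.1] 1.6
deck x range 0.4701570024756272 0.68865205519918 y 0.07120571450134902 0.25765406626460935
```

Emit:
arm_command:
  rows:
    - [[-0.1,0.1,0.5],[0,1,0],0]
    - [[-0.1,0.1,1],[0,2,0],0]
    - [[-0.1,0.1,2],[0,2.8,0],0]
    - [[-0.1,0.1,2.7],[0,2.8,0],0]
    - [[-0.1,0.1,2.7],[0,2.8,0],0]
    - [[-0.1,0.1,2.7],[0,2.8,0],0]
    - [[-0.1,0.1,2.7],[0,2.8,0],0]
    - [[-0.1,0.1,2.7],[0,2.8,0],0]

```text
t: 8.75
tcp_pos: [0.5614, 0.1638, 0.1395]
tool_rot: [[0.998, 0.03, 0.049], [0.03, -1.0, 0.002], [0.049, -0.0, -0.999]]
ft_force: [-0.2, 0.5, -3.2]
opening: 0.0109
grasp_force: 58.9
```

```bash
cat >> m.py <<'E'
bl&=(abs(P[...,2]-np.median(P[bl][:,2]))<.008)
n,cc,st,_=cv2.connectedComponentsWithStats(bl.astype(np.uint8)); bl=cc==1+np.argmax(st[1:,4]); rect(bl,"plate2")
fr=bl&(P[...,0]>.585)&(P[...,0]<.63); q=P[fr]; print("front y",[ (round(q[abs(q[:,0]-x)<.003][:,1].min(),4),round(q[abs(q[:,0]-x)<.003][:,1].max(),4)) for x in(.59,.605,.62)])
E
python3 m.py
```

```text
8.75 [0.5614 0.1638 0.1395] [[ 0.9983  0.0302  0.0493]
 [ 0.0301 -0.9995  0.0016]
 [ 0.0493 -0.0001 -0.9988]] [-0.2191  0.4536 -3.1804]
railL 5204 [620.5 221.2] [121.   10.6] 1.5
railR 5458 [622.  109.7] [124.1  10.5] 2.1
plate 31081 [576.1 164.6] [140.5 106.9] 1.7
0.10352816079066975
[0.0433 0.0004 0.0767]
dark 0
brass 0
deck 45567 [588.2 164.6] [196.7 181.1] 1.6
deck x range 0.48813440322016927 0.6888962791129525 y 0.07157382868414015 0.2575013136058362
plate2 30796 [585.6 164.8] [121.6  90.7] 1.7
front y [(np.float64(0.1198), np.float64(0.2102)), (np.float64(0.12), np.float64(0.2104)), (np.float64(0.1207), np.float64(0.2109))]
```

View pics/w4.png

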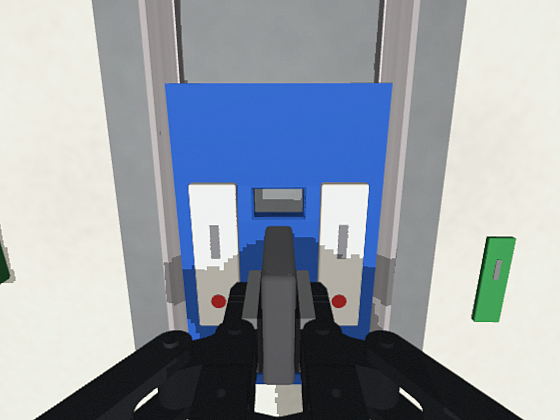

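The wrist view shows the tray centred between the rails (aligned within about 0.3 mm), its far edge at row 84. I'll lower it slowly.

Emit:
arm_command:
  rows:
    - [[0,0,0.5],[0,0,0],0]
    - [[0,0,1],[0,0,0],0]
    - [[-0.1,0,1.5],[0,0,0],0]
    - [[-0.1,0,2],[0,0,0],0]
    - [[-0.1,0,2.4],[0,0,0],0]
    - [[-0.14,0,2.7],[0,0,0],0]
    - [[-0.14,0,2.85],[0,0,0],0]
    - [[-0.14,0,2.85],[0,0,0],0]

```text
t: 9.8
tcp_pos: [0.5612, 0.1638, 0.1107]
tool_rot: [[0.998, 0.03, 0.049], [0.03, -1.0, 0.001], [0.049, 0.0, -0.999]]
ft_force: [-0.3, -0.0, -1.4]
opening: 0.0113
grasp_force: 58.9
```

Emit:
arm_command:
  rows:
    - [[0,0,0.02],[0,0,0],0]
    - [[0,0,0.04],[0,0,0],0]
    - [[0,0,0.06],[0,0,0],0]
    - [[0,0,0.06],[0,0,0],0]
    - [[0,0,0.06],[0,0,0],0]
    - [[0,0,0.06],[0,0,0],0]
    - [[0,0,0.06],[0,0,0],0]
    - [[0,0,0.06],[0,0,0],0]

```text
t: 10.8
tcp_pos: [0.5612, 0.1638, 0.1101]
tool_rot: [[0.998, 0.03, 0.049], [0.03, -1.0, 0.001], [0.049, 0.0, -0.999]]
ft_force: [0.2, 0.1, -2.2]
opening: 0.0116
grasp_force: 58.9
```

Emit:
arm_command:
  rows:
    - [[0,0,0.02],[0,0,0],0]
    - [[0,0,0.04],[0,0,0],0]
    - [[0,0,0.06],[0,0,0],0]
    - [[0,0,0.06],[0,0,0],0]
    - [[0,0,0.06],[0,0,0],0]
    - [[0,0,0.06],[0,0,0],0]
    - [[0,0,0.06],[0,0,0],0]
    - [[0,0,0.06],[0,0,0],0]

```text
t: 11.8
tcp_pos: [0.5613, 0.1638, 0.1096]
tool_rot: [[0.998, 0.03, 0.049], [0.03, -1.0, 0.001], [0.049, 0.0, -0.999]]
ft_force: [-0.7, -0.4, -1.3]
opening: 0.0109
grasp_force: 58.9
```

Emit:
arm_command:
  rows:
    - [[0,0,0.02],[0,0,0],0]
    - [[0,0,0.04],[0,0,0],0]
    - [[0,0,0.05],[0,0,0],0]
    - [[0,0,0.05],[0,0,0],0]
    - [[0,0,0.05],[0,0,0],0]
    - [[0,0,0.05],[0,0,0],0]
    - [[0,0,0.05],[0,0,0],0]
    - [[0,0,0.05],[0,0,0],0]

```text
t: 12.8
tcp_pos: [0.5613, 0.1638, 0.1094]
tool_rot: [[0.998, 0.03, 0.049], [0.03, -1.0, 0.001], [0.049, 0.0, -0.999]]
ft_force: [-1.6, -0.6, 6.0]
opening: 0.0113
grasp_force: 60.0
```

Run:
```python
from h import *
for _ in range(6):
    s=r.state(); print(s["ft_force"].round(1) if hasattr(s["ft_force"],"round") else s["ft_force"], s["wrist_torque"]); r.snapshot("side")
```

```text
[-1.6 -0.6  6. ] [-1.02494125e-01  4.89738895e-01 -1.36299703e-04]
[-2.3  0.1  5.3] [-0.10220498  0.48824263 -0.01992774]
[-3.3 -1.   5. ] [-0.04621052  0.49851392 -0.01552134]
[-2.6 -1.9  6. ] [-0.08995181  0.46816495  0.02094736]
[-2.5 -0.1  5.6] [-0.07385855  0.50677086  0.06332359]
[-2.7 -0.6  5.9] [-0.00455958  0.58017817 -0.00692666]
```

Emit:
arm_command:
  rows:
    - [[0,0,-0.03],[0,0,0],0]
    - [[0,0,-0.03],[0,0,0],0]
    - [[0,0,-0.03],[0,0,0],5]
    - [[0,0,-0.03],[0,0,0],15]
    - [[0,0,-0.03],[0,0,0],20]
    - [[0,0,-0.03],[0,0,0],30]
    - [[0,0,-0.03],[0,0,0],40]
    - [[0,0,-0.03],[0,0,0],40]

```text
t: 14.1
tcp_pos: [0.5613, 0.1638, 0.1093]
tool_rot: [[0.998, 0.03, 0.049], [0.03, -1.0, 0.001], [0.049, 0.0, -0.999]]
ft_force: [-0.5, 0.2, -0.2]
opening: 0.0339
grasp_force: 0.0
```

Emit:
arm_command:
  rows:
    - [[0,0,-0.03],[0,0,0],40]
    - [[0,0,-0.03],[0,0,0],40]
    - [[0,0,-1],[0,0,0],40]
    - [[0,0,-3],[0,0,0],40]
    - [[0,0,-6],[0,0,0],40]
    - [[0,0,-9],[0,0,0],40]
    - [[0,0,-12],[0,0,0],40]
    - [[0,0,-12],[0,0,0],40]

```text
t: 15.1
tcp_pos: [0.5569, 0.164, 0.2321]
tool_rot: [[0.998, 0.03, 0.054], [0.03, -1.0, 0.003], [0.054, -0.002, -0.999]]
ft_force: [1.0, 0.3, 0.2]
opening: 0.0343
grasp_force: 0.0
```

```bash
sed -i 's/w4.png/w5.png/' m.py; python3 m.py
```

```text
15.1 [0.5569 0.164  0.2321] [[ 0.9981  0.0301  0.0543]
 [ 0.03   -0.9995  0.0034]
 [ 0.0544 -0.0017 -0.9985]] [0.9842 0.2757 0.2461]
railL 3286 [627.2 196. ] [133.5  60.2] 1.8
railR 3455 [627.5 134.8] [136.5  60.3] 1.5
plate 14962 [571.  165.1] [147.8  92.6] 1.6
0.07127953577290316
[0.0258 0.0002 0.0558]
dark 0
brass 0
deck 33573 [585.9 164. ] [234.2 180.6] 1.6
deck x range 0.4677373575442407 0.7052401875717432 y 0.07067760016073532 0.2572971011683275
plate2 14942 [574.9 164. ] [139.9  90.2] 1.6
front y [(np.float64(0.1194), np.float64(0.2093)), (np.float64(0.1199), np.float64(0.2097)), (np.float64(0.1202), np.float64(0.2101))]
```

View pics/w5.png

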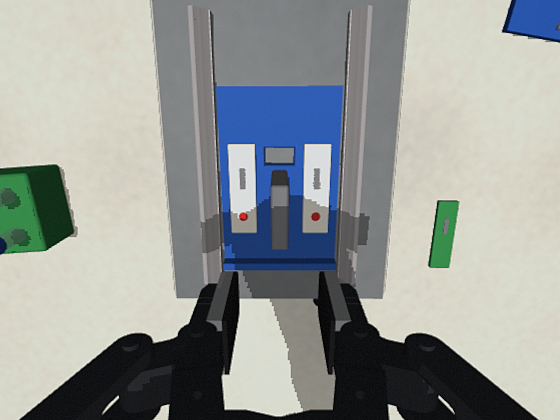

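The wrist view shows the tray released in the channel, hole at (279,156) on plain deck, lip at row 265. Its centre is at x 0.575, so the hole is about 30 mm short of the slot's middle. Next I'll shut the fingers and come down behind the lip.

Emit:
arm_command:
  rows:
    - [[-2,0,-0.1],[0,-1,0],20]
    - [[-4.5,0,-0.2],[0,-2,0],0]
    - [[-6.9,0,-0.3],[0,-2.8,0],0]
    - [[-7,0,1],[0,-2.8,0],0]
    - [[-7.1,0,4],[0,-2.8,0],0]
    - [[-7.3,0,7],[0,-2.8,0],0]
    - [[-7.4,0,9],[0,-2.8,0],0]
    - [[-7.4,0,9],[0,-2.8,0],0]

```text
t: 16.15
tcp_pos: [0.4853, 0.161, 0.1335]
tool_rot: [[1.0, 0.03, -0.004], [0.03, -1.0, -0.002], [-0.004, 0.002, -1.0]]
ft_force: [-0.2, 0.4, 0.5]
opening: -0.0001
grasp_force: 0.0
```

Emit:
arm_command:
  rows:
    - [[0,0,1],[0,0,0],0]
    - [[0,0,2],[0,0,0],0]
    - [[0,0,3],[0,0,0],0]
    - [[0,0,3.8],[0,0,0],0]
    - [[0,0,4.2],[0,0,0],0]
    - [[0,0,4.2],[0,0,0],0]
    - [[0.2,0,4.2],[0,0,0],0]
    - [[0.4,0,4.2],[0,0,0],0]

```text
t: 17.15
tcp_pos: [0.4904, 0.1617, 0.094]
tool_rot: [[1.0, 0.03, 0.001], [0.03, -1.0, 0.0], [0.001, -0.0, -1.0]]
ft_force: [0.1, -0.5, -0.0]
opening: 0.0001
grasp_force: 0.0
```

Emit:
arm_command:
  rows:
    - [[0.15,0,0],[0,0,0],0]
    - [[0.3,0,0],[0,0,0],0]
    - [[0.45,0,0],[0,0,0],0]
    - [[0.6,0,0],[0,0,0],0]
    - [[0.75,0,0],[0,0,0],0]
    - [[0.9,0,0],[0,0,0],0]
    - [[1.05,0,0],[0,0,0],0]
    - [[1.2,0,0],[0,0,0],0]

```text
t: 18.15
tcp_pos: [0.4998, 0.1617, 0.0936]
tool_rot: [[1.0, 0.031, -0.004], [0.031, -1.0, -0.001], [-0.004, 0.001, -1.0]]
ft_force: [-5.8, -0.2, 3.5]
opening: 0.0
grasp_force: 2.4
```

Emit:
arm_command:
  rows:
    - [[0.15,0,0],[0,0,0],0]
    - [[0.3,0,0],[0,0,0],0]
    - [[0.45,0,0],[0,0,0],0]
    - [[0.6,0,0],[0,0,0],0]
    - [[0.75,0,0],[0,0,0],0]
    - [[0.9,0,0],[0,0,0],0]
    - [[1.05,0,0],[0,0,0],0]
    - [[1.2,0,0],[0,0,0],0]

```text
t: 19.15
tcp_pos: [0.5142, 0.1624, 0.0937]
tool_rot: [[1.0, 0.03, 0.0], [0.03, -1.0, -0.0], [0.0, 0.0, -1.0]]
ft_force: [-1.8, 0.3, 0.2]
opening: -0.0003
grasp_force: 0.9
```

```bash
cat > t.py <<'E'
from h import *
np.set_printoptions(precision=4,suppress=True)
s=r.state();print(s["t"],s["tcp_pos"],s["ft_force"])
im,D=r.snapshot("wrist"); cv2.imwrite("pics/w6.png",im); P=cloud("wrist",D);I=im.astype(int)
bl=(D>0)&(I[...,0]>I[...,2]+40)&(I[...,0]>I[...,1]+30)&(abs(P[...,2]-.071)<.007)&(abs(P[...,1]-.165)<.06)&(P[...,0]>.5)
n,cc,st,_=cv2.connectedComponentsWithStats(bl.astype(np.uint8)); bl=cc==1+np.argmax(st[1:,4])
q=P[bl]; q=q[(q[:,0]>.53)]; a=np.linalg.lstsq(np.c_[q[:,:2]-[.575,.165],np.ones(len(q))],q[:,2],rcond=None)[0]; print("slope,z",a,"front x",np.percentile(q[:,0],99.5),"hole",np.percentile(q[:,0],99.5)-.05,"y",q[:,1].min(),q[:,1].max())
d=(D>0)&(abs(P[...,2]-.06)<.003)&(abs(P[...,1]-.165)<.08);print("deck z",np.median(P[d][:,2]))
E
python3 t.py
```

```text
19.15 [0.5142 0.1624 0.0937] [-1.8125  0.2918  0.1795]
slope,z [ 0.0417 -0.0039  0.0713] front x 0.6232454434024974 hole 0.5732454434024974 y 0.11768526345015434 0.21387452824096326
deck z 0.06030892439768651
```

Emit:
arm_command:
  rows:
    - [[0.1,0,0],[0,0,0],0]
    - [[0.2,0,0],[0,0,0],0]
    - [[0.3,0,0],[0,0,0],0]
    - [[0.4,0,0],[0,0,0],0]
    - [[0.5,0,0],[0,0,0],0]
    - [[0.6,0,0],[0,0,0],0]
    - [[0.7,0,0],[0,0,0],0]
    - [[0.8,0,0],[0,0,0],0]

```text
t: 20.2
tcp_pos: [0.522, 0.1626, 0.0937]
tool_rot: [[1.0, 0.03, 0.0], [0.03, -1.0, -0.0], [0.0, 0.0, -1.0]]
ft_force: [-1.4, 0.0, -1.2]
opening: -0.0002
grasp_force: 0.7
```

```bash
python3 t.py
```

```text
20.2 [0.522  0.1626 0.0937] [-1.4116  0.0166 -1.2242]
slope,z [ 0.0414 -0.0002  0.0713] front x 0.6309843382740769 hole 0.5809843382740768 y 0.1179856438761795 0.21440287485297302
deck z 0.060320785935227245
```

Emit:
arm_command:
  rows:
    - [[0.05,0,0],[0,0,0],0]
    - [[0.1,0,0],[0,0,0],0]
    - [[0.15,0,0],[0,0,0],0]
    - [[0.2,0,0],[0,0,0],0]
    - [[0.25,0,0],[0,0,0],0]
    - [[0.3,0,0],[0,0,0],0]
    - [[0.3,0,0],[0,0,0],0]
    - [[0.3,0,0],[0,0,0],0]

```text
t: 21.25
tcp_pos: [0.525, 0.1627, 0.0937]
tool_rot: [[1.0, 0.03, 0.0], [0.03, -1.0, -0.0], [0.0, 0.0, -1.0]]
ft_force: [-1.7, 0.1, -0.6]
opening: 0.0001
grasp_force: 0.6
```

```bash
python3 t.py
```

```text
21.25 [0.525  0.1627 0.0937] [-1.7002  0.0764 -0.6476]
slope,z [ 0.0403 -0.0002  0.0712] front x 0.63372245770297 hole 0.5837224577029699 y 0.11777952630437677 0.21420286021841828
deck z 0.06027226209067815
```

Next, 2 mm at 0.4 mm per row, checking each time.

Emit:
arm_command:
  rows:
    - [[0.04,0,0],[0,0,0],0]
    - [[0.08,0,0],[0,0,0],0]
    - [[0.12,0,0],[0,0,0],0]
    - [[0.16,0,0],[0,0,0],0]
    - [[0.2,0,0],[0,0,0],0]
    - [[0.2,0,0],[0,0,0],0]
    - [[0.2,0,0],[0,0,0],0]
    - [[0.2,0,0],[0,0,0],0]

```text
t: 22.3
tcp_pos: [0.527, 0.1627, 0.0937]
tool_rot: [[1.0, 0.03, 0.0], [0.03, -1.0, -0.0], [0.0, 0.0, -1.0]]
ft_force: [-1.5, 0.3, -0.6]
opening: 0.0001
grasp_force: 0.7
```

```bash
python3 t.py
```

```text
22.3 [0.527  0.1627 0.0937] [-1.4624  0.3397 -0.5605]
slope,z [ 0.0396 -0.0004  0.0711] front x 0.6357161304446555 hole 0.5857161304446554 y 0.11777497891171868 0.21437111616492646
deck z 0.06028218253944825
```

Emit:
arm_command:
  rows:
    - [[0.04,0,0],[0,0,0],0]
    - [[0.08,0,0],[0,0,0],0]
    - [[0.12,0,0],[0,0,0],0]
    - [[0.16,0,0],[0,0,0],0]
    - [[0.2,0,0],[0,0,0],0]
    - [[0.2,0,0],[0,0,0],0]
    - [[0.2,0,0],[0,0,0],0]
    - [[0.2,0,0],[0,0,0],0]

```text
t: 23.35
tcp_pos: [0.529, 0.1628, 0.0937]
tool_rot: [[1.0, 0.03, 0.0], [0.03, -1.0, -0.0], [0.0, 0.0, -1.0]]
ft_force: [-0.9, 0.4, 0.2]
opening: -0.0003
grasp_force: 0.0
```

```bash
python3 t.py
```

```text
23.35 [0.529  0.1628 0.0937] [-0.9461  0.3869  0.1582]
slope,z [-0.0252 -0.0018  0.0691] front x 0.6386997091188172 hole 0.5886997091188172 y 0.1184401322633092 0.21164285469414768
deck z 0.06026671510317233
```

The tray has dropped: the contact force is gone and the slope no longer shows a lifted far end. I'll draw back, rise and check from above.

Emit:
arm_command:
  rows:
    - [[-0.5,0,0],[0,0,0],0]
    - [[-1.5,0,0],[0,0,0],0]
    - [[-2,0,-1],[0,0,0],0]
    - [[-2,0,-4],[0,0,0],0]
    - [[-2,0,-8],[0,0,0],0]
    - [[-2,0,-12],[0,0,0],0]
    - [[-2,0,-14],[0,0,0],0]
    - [[-2,0,-14],[0,0,0],0]

```text
t: 24.4
tcp_pos: [0.5095, 0.1625, 0.2357]
tool_rot: [[1.0, 0.03, 0.004], [0.03, -1.0, 0.001], [0.004, -0.001, -1.0]]
ft_force: [-0.6, 0.7, -0.6]
opening: 0.0002
grasp_force: 0.0
```

```bash
sed -i 's/w6/w7/' t.py; python3 t.py
python3 - <<'E'
from h import *
np.set_printoptions(precision=4,suppress=True)
for n in("wrist","side","scene"):
    im,D=r.snapshot(n);P=cloud(n,D);I=im.astype(int)
    bl=(D>0)&(I[...,0]>I[...,2]+50)&(I[...,0]>I[...,1]+40)&(abs(P[...,2]-.069)<.006)&(abs(P[...,1]-.165)<.04)&(P[...,0]>.55)&(P[...,0]<.7)
    q=P[bl]; a=np.linalg.lstsq(np.c_[q[:,:2]-[.6,.165],np.ones(len(q))],q[:,2],rcond=None)[0]; print(n,len(q),a,"front",np.percentile(q[:,0],99.8))
    for x in (.575,.65,.665):
        m=abs(q[:,0]-x)<.006
        if m.any(): print(x,np.median(q[m][:,2]))
E
```

```text
24.4 [0.5095 0.1625 0.2357] [-0.5715  0.7427 -0.6494]
slope,z [-0.0348 -0.0013  0.068 ] front x 0.6449612315280102 hole 0.5949612315280102 y 0.11782527357200095 0.2109159323919618
deck z 0.05885351318988588
wrist 7183 [-0.0014 -0.0007  0.0672] front 0.644336773827536
0.575 0.06722508473024572
0.65 0.06674183373459383
side 653 [-0.0007 -0.0034  0.0676] front 0.6798992242790495
0.575 0.06722174923544567
0.65 0.06793049982590704
0.665 0.06736539044981173
scene 248 [-0.0009 -0.0051  0.0685] front 0.6828676123870352
0.575 0.06817365459956978
0.65 0.06871315281791031
0.665 0.0684134737450978
```

View pics/w7.png

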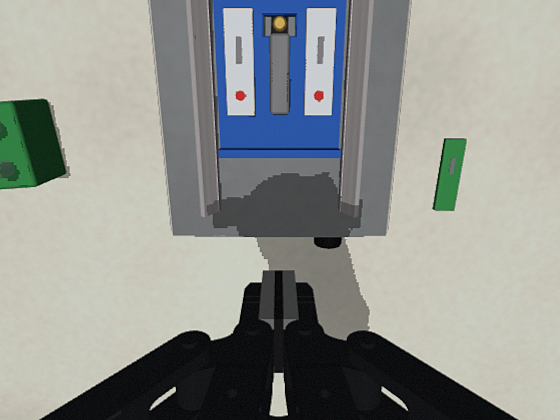

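The wrist view shows the brass pin inside the tray's hole at (280,24). The plate is flat (slope about 0.001, top 8 mm above the deck), the green cassette is undisturbed, and the gripper is clear.

```bash
python3 -c "
from bench import r
print(r.hand_in())"
```

```text
the job is handed in; nothing more can be done
None
```

The tray lies flat on the deck with its hole over the pin, set down short of the slot first and then nudged on gently; the arm is clear and the job is handed in, though no verdict came back.

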